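# Brake lever check: press in, let back, press and hold

## Robot

A 6-joint arm with a two-finger parallel gripper is mounted at the origin on a cart in front of the work surface, level with it; the furniture and walls round the work are solid. World frame = base frame: x ahead of the robot, y to its left, z up, the work surface at z = 0. Lengths are in m, angles in rad, forces in N, time in s.
With the tool pointing down it reaches from about 0.275 to 0.85 m from the base axis. Payload 19 kg.
Tool frame: the origin (TCP) lies midway between the tips of the shut fingers; the grasp point (between the pads) lies 19 mm behind it (robot.pinch_z is the distance from the TCP to the grasp point, in m); x points along the fingers, z is the direction in which the jaws open and shut, and the axes are right-handed (so a half turn about x gives the same grasp; the last joint's range is limited). The gripper opens to 85 mm and grips with 20 to 120 N. Pads are 22 mm wide; open, the fingers measure 114 mm over their backs; the gripper's body (76 mm by 85 mm) begins 54 mm behind the grasp point. The pads swing forward as they close: fully open they stand 13 mm farther back than shut.
Start: joints at [1.126, 0.15, 1.437, -0, 1.554, -0.134], TCP at [0.176, 0.547, 0.231] pointing down, gripper open.
Joint ranges: [-2.8, 2.8], [-0.68, 2.1], [0.12, 2.68], [-1.39, 4.53], [0.16, 2.79], [-2.81, 2.81]. Speed limits (rad/s): [1.89, 1.89, 2.22, 3.01, 3.01, 3.01].

## Interface

Orientations are given as a unit quaternion [x, y, z, w].
In Python, from plant import robot gives the robot as it stands. The module is installed in compiled form; this text tells all that it offers.
- The arm moves only by the shell command python3 -m pendant 'ROWS'. ROWS is JSON, a list of rows, each a list of 7 numbers: the finger opening in m, from 0 to 0.0854, then the shift along the tool's x, y, z in m, then the turn, a rotation vector about the tool's x, y, z in degrees. A call has 1 to 8 rows; each row is the pose to reach, as a shift and turn from the pose commanded when the call began, along the tool's axes at that moment; what a row does not reach only later rows make up. A row lasts 1/10 s, in which the tool goes at most 50 mm and 8.59 degrees, less where a joint would pass 70% of its speed; a pose out of reach is approached as far as the arm can. A call with a gripper value outside its range is refused whole. The fingers move at their own pace and stop on an object; the grip force is fixed at half the most. Time passes only in rows, so rows that repeat a pose let the fingers close. It gives the time, the measured TCP pose, the force and the opening at its end, in the units of the state.
- robot.get_state(): the state, without advancing time (a new reading comes with each control period).
- robot.capture(name): name is "scene" or "top" or "wrist"; returns a dict with "image" (384x512x3 uint8, red, green, blue), "camera_matrix" (3x3 intrinsics, pixels), "rvec" (rotation vector, rad) and "tvec" (3), from world to camera coordinates, as OpenCV has them. Camera axes: x right, y down, z forward; pixel columns grow to the right and rows downward; lengths in m; the calibration is good to about 2 mm. A picture is of the moment at which its call begins. There is no depth.
- robot.hand_in(): hands the job in, once; it reports no verdict.
The state is a dict: "time_s": time; "qpos": joint angles; "dq": joint speeds; "joint_torque": joint torques, N m; "tcp_pos": TCP position; "tool_rot": TCP orientation; "force": force on the tool from outside, world axes, zero at the start; "torque": the same for the moment, N m; "opening": finger opening in m.
Only numpy, scipy, OpenCV 4.12 (cv2) and the standard library are available. Lean on these libraries where they do the work, as an engineer would, in place of code of your own. Each camera call takes 0.05 s, during which the arm holds its last target.

## Task

Two hand-lever stands are on the table; work only on the one with the long, ball-ended lever. Using only the outside of the fingers, press that lever in towards its bar until it meets its stop (it stops short of the bar), let it spring all the way back, then press it in to its stop again and finish while still holding it there, so that the gap to the bar can be gauged. Press it firmly but do not force it, do not pinch it or touch the lever's inner side or the bar's grip, and leave the short lever and the loose things on the table where they are.

Things in the scene. Friction and masses are not known exactly. Their poses are not given: they have to be found in the camera images.
- long_stand: Bench stand with the long lever, fixed to the table: dark steel base plate 100 (x) x 150 (y) x 12 mm, grey post at the +y end, handlebar stub with a black rubber grip; the bar's axis is 110 mm above the table. Origin: centre of the base plate's underside. Its x axis points horizontally from the lever to the bar: the direction in which the lever is pressed. Its y axis runs along the bar from the free end to the post, z up. Post and clamp reach 138 mm high.
- short_stand: The same stand with a short lever without ball, to be left alone; the bar's axis is 110 mm above the table. Origin: centre of the base plate's underside. Its x axis points horizontally from the lever to the bar: the direction in which the lever is pressed. Its y axis runs along the bar from the free end to the post, z up. Post and clamp reach 138 mm high.
- long_press (a point): The place to press: point on the outer (robot-side) face of the long lever's blade, at its mid-height (110 mm above the table), 86 mm from the pivot, 37 mm before the ball's centre; moves with the lever. x axis: into the blade, at rest parallel to the stand's x. The aluminium blade is 20 mm high, 12 thick, straight for 100 mm, with a 22 mm ball at its end; nothing above it.
- long_lever (a joint): Angle of the long lever (rad): 0 at rest, grows as it is pressed to the bar, 0.30 at its hard stop (26 mm of travel at long_press). Even there 29 mm is free between blade and grip at long_press, 13 mm at the ball. A spring returns it to 0: at long_press about 1 N starts it and 4 N brings it to the stop; press with 5 to 20 N to hold it there.
- short_lever (a joint): Angle of the short lever (rad), 0 at rest; to be left at 0.
- long_blade: The long lever's blade, ball included (origin on the lever's pivot, 56 mm towards the robot from the bar's axis; x axis as point long_press).
- long_back: The 4 mm strip on the blade's inner side, facing the bar; not to be touched (origin on the lever's pivot).
- long_bar: The black rubber grip of the long lever's bar, diameter 30 mm with a 38 mm flange, 105 mm long (origin on the bar's axis, 110 mm above the table, above the stand's origin); not to be touched.
- slot_weight_0: Bystander, loose: slotted brass weight, 32 mm disc, 14 high (mm; origin at its underside).
- bnc_adapter: Bystander, loose: black and silver plug adapter, 54 long, 16 high (mm; origin at its underside).
- eraser: Bystander, loose: eraser, 18x40x12 (mm; origin at its underside).
- stopwatch: Bystander, loose: hand stopwatch, 76x53x14 (mm; origin at its underside).
- screwdriver_slot: Bystander, loose: blue screwdriver, 178 long, 24 high (mm; origin at its underside).
- marker: Bystander, loose: marker pen, 135 long, 16 high (mm; origin at its underside).
- fuse_box: Bystander, loose: small fuse box, 49x66x22 (mm; origin at its underside).

How it is judged:
On the way, in this order (a step that is already met when the one before it is completed fails the run):
1. the long lever is pressed in to its stop with the fingers (value of joint long_lever above 0.275 rad and contact force between the fingers and long_blade above 2 N), for 0.2 s.
2. the long lever has sprung all the way back (value of joint long_lever below 0.03 rad), for 0.2 s.
At the end, for the whole second after the job is handed in: The fingers hold the long lever at its stop (joint at least 0.275 of 0.30 rad, more than 2 N of finger contact on the blade) after it was pressed in once and had sprung back; the short lever is at rest (below 0.05 rad) and every loose thing is within 20 mm of where it stood (all of step 1 and value of joint short_lever below 0.05 rad and distance of each of slot_weight_0, bnc_adapter, eraser, stopwatch, screwdriver_slot, marker, fuse_box from where it was at the start of the episode below 0.02 m); the arm keeps its last pose, push and grip.
It fails at once if the long lever is forced (more than 45 N) (contact force between anything else and long_blade above 45 N).
It fails at once if the lever is pinched or touched on its inner side (contact force between the fingers and long_back above 2 N).
It fails at once if the bar's grip is touched or gripped (contact force between anything else and long_bar above 3 N).
It fails at once if the short lever is pressed (value of joint short_lever above 0.08 rad).
It fails at once if a loose thing is shifted or lifted (distance of any of slot_weight_0, bnc_adapter, eraser, stopwatch, screwdriver_slot, marker, fuse_box from where it was at the start of the episode above 0.03 m).
It also fails if it takes over 40 s, if anything falls off the work surface, if the arm or the gripper's body presses on something with over 40 N, if the wrist force passes 120 N, or if a joint passes its speed limit or range.

## Working session

There is one attempt and no reset: what is moved stays moved. The work goes in short steps, Python scripts to look and compute and a shell command to move; the robot and the scene stay as the last step left them, time stands still between calls to the robot, and variables do not carry over. Pictures are saved under pics/ and viewed, and the job is handed in when it is done.

```bash
mkdir -p pics; cat > h.py <<'E'
import numpy as np, cv2
from plant import robot
def cap(n,f):
    c=robot.capture(n); cv2.imwrite('pics/'+f,c['image'][:,:,::-1]); np.savez('pics/'+f+'.npz',**{k:np.array(v) for k,v in c.items()}); return c
def ray(c,u,v,z):
    R,_=cv2.Rodrigues(np.array(c['rvec'],float)); t=np.array(c['tvec'],float).ravel()
    K=np.array(c['camera_matrix']); d=R.T@np.linalg.inv(K)@[u,v,1]; o=-R.T@t
    return o+d*(z-o[2])/d[2]
def proj(c,p):
    return cv2.projectPoints(np.array(p,float).reshape(-1,3),np.array(c['rvec'],float),np.array(c['tvec'],float),np.array(c['camera_matrix'],float),None)[0].reshape(-1,2)
E
python3 - <<'E'
from h import *
for n in ['scene','top','wrist']: cap(n,n+'0.png')
s=robot.get_state(); print(s)
E
```

```text
{'time_s': 0.15, 'qpos': array([ 1.12604085e+00,  1.50864593e-01,  1.43783174e+00,  4.12936124e-05,
        1.55378190e+00, -1.33995462e-01]), 'dq': array([ 0.0013131 , -0.00053423,  0.00025158, -0.00061822, -0.00077531,
        0.00089065]), 'joint_torque': array([ 2.15286345e-03, -7.13377762e+01, -5.71039510e+01, -1.31691650e-04,
        7.24606100e-03, -5.35240690e-05]), 'tcp_pos': array([0.17575489, 0.54730291, 0.23084382]), 'tool_rot': array([-0.41673456,  0.57163657,  0.41646221,  0.57107195]), 'force': array([-0.38736707, -0.60744941,  0.66885532]), 'torque': array([-0.00659474, -0.04483527,  0.03051955]), 'opening': 0.08555810719014736}
```

View pics/scene0.png

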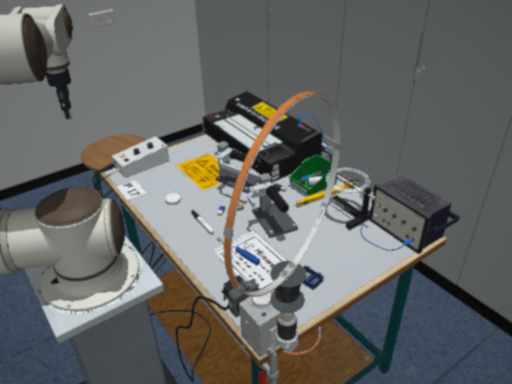

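View pics/top0.png

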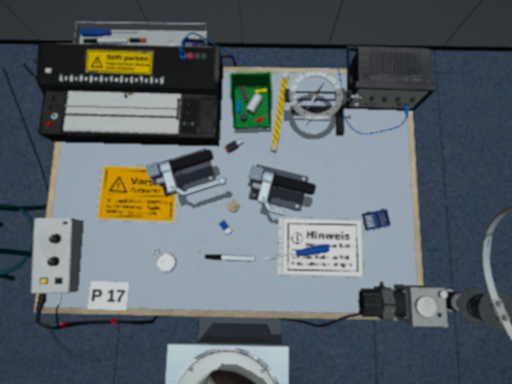

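View pics/wrist0.png

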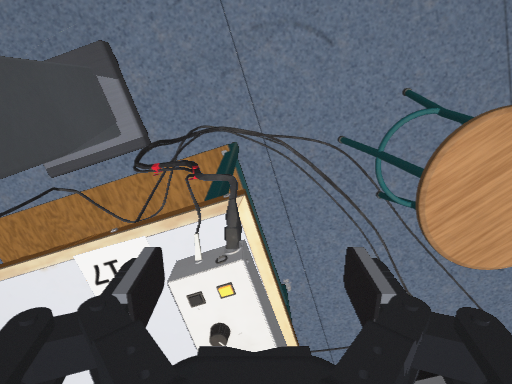

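```bash
python3 - <<'E'
import cv2
a=cv2.imread('pics/top0.png')[130:230,135:335]; cv2.imwrite('pics/top0z.png',cv2.resize(a,None,fx=4,fy=4,interpolation=cv2.INTER_CUBIC))
a=cv2.imread('pics/scene0.png')[140:245,180:310]; cv2.imwrite('pics/scene0z.png',cv2.resize(a,None,fx=5,fy=5,interpolation=cv2.INTER_CUBIC))
E
```

```text
(no output)
```

View pics/top0z.png

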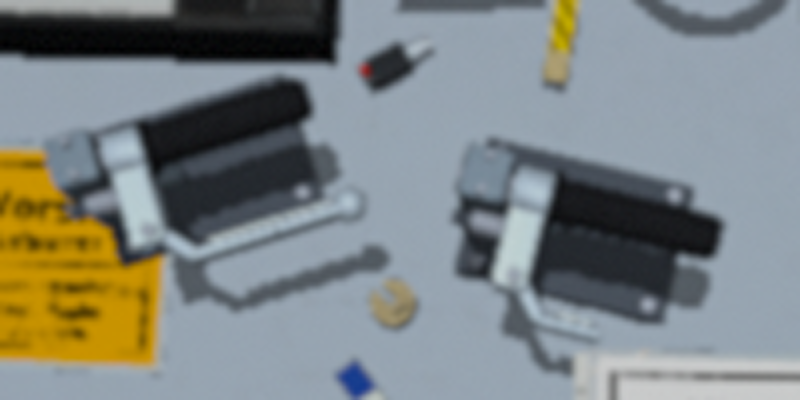

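View pics/scene0z.png

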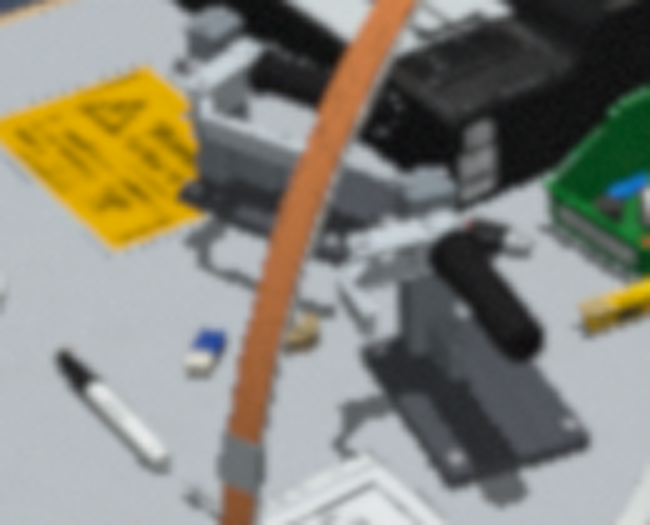

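```bash
cat > fit.py <<'E'
from h import *
c=dict(np.load('pics/top0.png.npz'))
z=lambda u,v,h: ray(c,135+u/4-.375,130+v/4-.375,h)
ball=z(350,203,.11); print('ball',ball)
bs=z(195,251,.12); print('blade outer start',bs, 'outer near ball',z(322,214,.12))
print('bar ends', z(150,130,.115), z(298,100,.115))
bl=[z(x,y,.012) for x,y in [(124,262),(322,195)]]; print('plate edge',bl)
def ang(a,b): d=(b-a); return np.degrees(np.arctan2(d[1],d[0]))
print(ang(bs,ball),ang(z(195,251,.12),z(322,214,.12)),ang(z(150,130,.115), z(298,100,.115)),ang(*bl), np.linalg.norm(bs-ball))
print('cam',-cv2.Rodrigues(c['rvec'])[0].T@c['tvec'].ravel())
for n,u,v in [('weight',392,302),('eraser',360,380),('bnc',390,65)]: print(n,z(u,v,.007))
E
python3 fit.py
```

```text
ball [0.56325012 0.01797198 0.11      ]
blade outer start [0.52873563 0.11246126 0.12      ] outer near ball [0.55374692 0.03422573 0.12      ]
bar ends [0.60729933 0.14648553 0.115     ] [0.62878955 0.05312883 0.115     ]
plate edge [array([0.53940421, 0.18345721, 0.012     ]), array([0.58957609, 0.04778185, 0.012     ])]
-69.93405691426518 -72.27133109362829 -77.03663761888926 -69.70592939053137 0.10109141217614198
cam [ 0.36171993 -0.07807962  1.05207741]
weight [ 0.5155863  -0.00325162  0.007     ]
eraser [0.46102674 0.01704942 0.007     ]
bnc [0.68669074 0.00355205 0.007     ]
```

```bash
cat > tgt.py <<'E'
from h import *
import sys
from scipy.spatial.transform import Rotation as Ro
def go(t, zdir_deg=None, ydir_deg=None):
    s=robot.get_state(); R=Ro.from_quat(s['tool_rot']); M=R.as_matrix(); print(M.round(3), s['tcp_pos'].round(4), s['force'].round(2), s['time_s'])
    print('shift tool', (M.T@(np.array(t)-s['tcp_pos'])*1000).round(1))
    x=np.array([0,0,-1.])
    for d in ([zdir_deg,zdir_deg+180] if zdir_deg is not None else []):
        zz=np.array([np.cos(np.radians(d)),np.sin(np.radians(d)),0]); T=np.c_[x,np.cross(zz,x),zz]
        print(d,'turn',np.degrees((R.inv()*Ro.from_matrix(T)).as_rotvec()).round(2))
E
python3 - <<'E'
from tgt import *
go([.48,.03,.2],19)
go([.48,.03,.2],109)
E
```

```text
[[-0.    -0.952  0.306]
 [-0.001  0.306  0.952]
 [-1.     0.    -0.001]] [0.1758 0.5473 0.2308] [-0.39 -0.61  0.67] 0.15
shift tool [  31.1 -447.9 -399.5]
19 turn [ 5.319e+01 -5.000e-02  1.000e-02]
199 turn [-1.2681e+02 -2.0000e-02 -6.0000e-02]
[[-0.    -0.952  0.306]
 [-0.001  0.306  0.952]
 [-1.     0.    -0.001]] [0.1758 0.5473 0.2308] [-0.39 -0.61  0.67] 0.15
shift tool [  31.1 -447.9 -399.5]
109 turn [-3.681e+01 -5.000e-02 -2.000e-02]
289 turn [ 1.4319e+02 -3.0000e-02  6.0000e-02]
```

```bash
python3 -m pendant '[[0,0,-220,-200,-36.8,0,0]]' 2>&1 | head -5; echo; python3 -m pendant '[[0,0,-0.22,-0.2,-18.4,0,0],[0,0,-0.22,-0.2,-36.8,0,0],[0,0,-0.22,-0.2,-36.8,0,0],[0,0,-0.22,-0.2,-36.8,0,0],[0,0,-0.22,-0.2,-36.8,0,0],[0,0,-0.22,-0.2,-36.8,0,0],[0,0,-0.22,-0.2,-36.8,0,0],[0,0,-0.22,-0.2,-36.8,0,0]]'
python3 - <<'E'
from tgt import *
go([.47,.03,.22],109)
E
```

```text
time_s: 0.25
tcp_pos: [0.1979, 0.5087, 0.2303]
tool_rot: [-0.455, 0.541, 0.456, 0.54]
force: [1.4, -0.7, 0.4]
opening: 0.0736

time_s: 1.05
tcp_pos: [0.3838, 0.2698, 0.2312]
tool_rot: [0.602, -0.371, -0.602, -0.37]
force: [-0.6, 0.0, 0.8]
opening: -0.0002
[[ 0.    -0.893 -0.45 ]
 [-0.001 -0.45   0.893]
 [-1.     0.    -0.001]] [0.3838 0.2698 0.2312] [-0.62  0.01  0.83] 1.05
shift tool [  11.4   31.1 -253. ]
109 turn [ 7.77 -0.05 -0.01]
289 turn [-1.7223e+02  2.0000e-02 -7.0000e-02]
```

My first row used mm instead of m. It moved one capped row in the intended direction and did no harm. I'll continue in metres.

```bash
python3 -m pendant '[[0,0.01,0.03,-0.25,7.8,0,0],[0,0.01,0.03,-0.25,7.8,0,0],[0,0.01,0.03,-0.25,7.8,0,0],[0,0.01,0.03,-0.25,7.8,0,0],[0,0.01,0.03,-0.25,7.8,0,0],[0,0.01,0.03,-0.25,7.8,0,0],[0,0.01,0.03,-0.25,7.8,0,0],[0,0.01,0.03,-0.25,7.8,0,0]]'
python3 - <<'E'
from tgt import *
go([.47,.03,.22],109)
cap('wrist','w1.png');cap('top','t1.png')
a=cv2.imread('pics/t1.png')[130:230,135:335]; cv2.imwrite('pics/t1z.png',cv2.resize(a,None,fx=4,fy=4,interpolation=cv2.INTER_CUBIC))
E
```

```text
time_s: 1.85
tcp_pos: [0.4685, 0.0372, 0.2214]
tool_rot: [-0.576, 0.409, 0.577, 0.409]
force: [-0.8, 0.7, -0.2]
opening: -0.0004
[[-0.    -0.944 -0.329]
 [ 0.    -0.329  0.944]
 [-1.     0.     0.   ]] [0.4685 0.0372 0.2214] [-0.83  0.7  -0.25] 1.85
shift tool [ 1.4  0.9 -7.3]
109 turn [ 0.24  0.02 -0.01]
289 turn [-1.7976e+02  1.0000e-02  3.0000e-02]
```

View pics/w1.png

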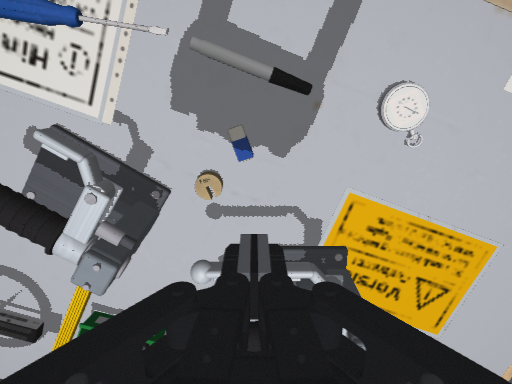

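View pics/t1z.png

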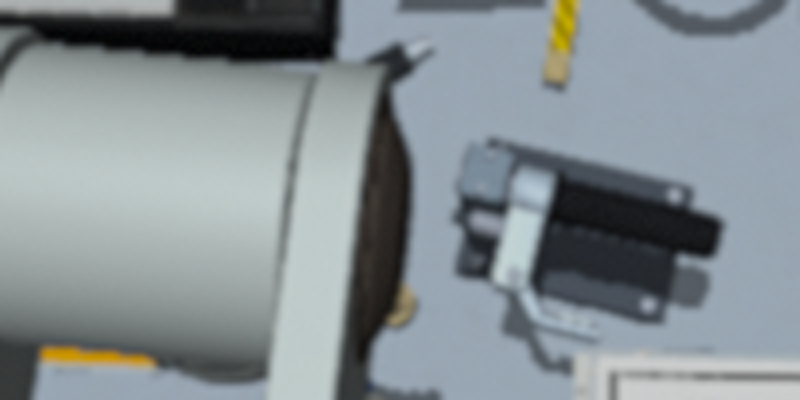

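```bash
python3 - <<'E'
import cv2
a=cv2.imread('pics/w1.png')[220:320,180:370]; cv2.imwrite('pics/w1z.png',cv2.resize(a,None,fx=4,fy=4,interpolation=cv2.INTER_CUBIC))
E
python3 - <<'E'
from h import *
c=dict(np.load('pics/w1.png.npz'))
print(ray(c,203,271,.11), -cv2.Rodrigues(c['rvec'])[0].T@c['tvec'].ravel())
print(proj(c,[[.5632,.018,.11],[.5455,.051,.11],[.4685,.0372,.2214]]))
E
```

```text
[0.56184421 0.02036869 0.11      ] [0.39265948 0.0113984  0.36345219]
[[200.14501861 271.46976311]
 [239.78810606 265.94326334]
 [252.5635359  252.07124752]]
```

View pics/w1z.png

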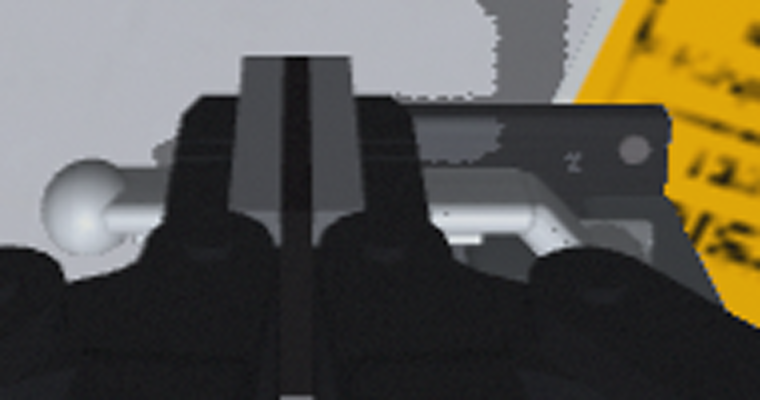

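```bash
python3 - <<'E'
from h import *
c=dict(np.load('pics/w1.png.npz'))
z=lambda u,v,h: ray(c,180+u/4-.375,220+v/4-.375,h)
for h,v in [(.12,205),(.1,168)]:
    a,b=z(120,v,h),z(520,v,h); d=b-a; print(a,b,np.degrees(np.arctan2(d[1],d[0])))
print(z(92,207,.11))
E
```

```text
[0.55310122 0.02556988 0.12      ] [0.52374903 0.10997192 0.12      ] 109.17595887657393
[0.55653092 0.02380864 0.1       ] [0.52509544 0.11419913 0.1       ] 109.17635520073068
[0.56234426 0.02015192 0.11      ]
```

```bash
python3 -m pendant '[[0,0.04,-0.02,-0.01,0,0,0],[0,0.08,-0.035,-0.01,0,0,0],[0,0.115,-0.04,-0.01,0,0,0],[0,0.128,-0.045,-0.01,0,0,0],[0,0.128,-0.05,-0.01,0,0,0],[0,0.128,-0.05,-0.01,0,0,0],[0,0.128,-0.05,-0.01,0,0,0]]'
python3 - <<'E'
from tgt import *
go([.5441,.0529,.093],109.2)
cap('wrist','w2.png');cap('scene','s2.png')
a=cv2.imread('pics/s2.png')[120:245,160:310]; cv2.imwrite('pics/s2z.png',cv2.resize(a,None,fx=4,fy=4,interpolation=cv2.INTER_CUBIC))
E
```

```text
time_s: 2.65
tcp_pos: [0.52, 0.0433, 0.0953]
tool_rot: [0.577, -0.409, -0.576, -0.41]
force: [0.2, -0.5, 0.5]
opening: -0.0
[[ 0.003 -0.944 -0.329]
 [-0.    -0.329  0.944]
 [-1.    -0.002 -0.001]] [0.52   0.0433 0.0953] [ 0.16 -0.47  0.55] 2.65
shift tool [  2.4 -25.9   1.1]
109.2 turn [ 0.02 -0.06  0.14]
289.2 turn [-1.7998e+02 -2.1000e-01 -1.0000e-01]
```

View pics/w2.png

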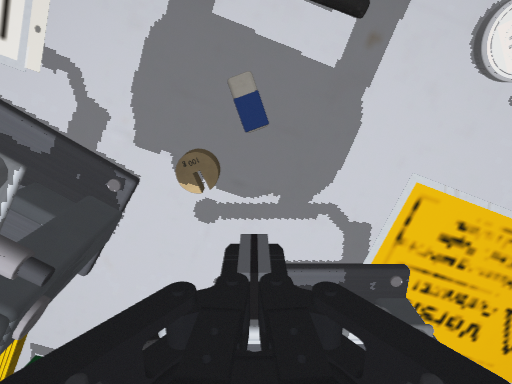

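View pics/s2z.png

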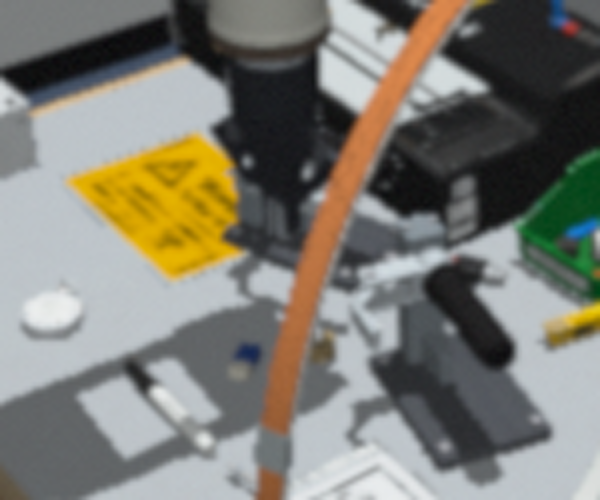

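The fingers are clear on the robot side of the blade, with about 15 mm to contact. The weight, eraser and stopwatch haven't moved. I'll advance in small steps and watch the force.

```bash
python3 -m pendant '[[0,0,-0.008,0,0,0,0],[0,0,-0.014,0,0,0,0],[0,0,-0.018,0,0,0,0],[0,0,-0.022,0,0,0,0],[0,0,-0.022,0,0,0,0],[0,0,-0.022,0,0,0,0]]'
python3 -m pendant '[[0,0,-0.003,0,0,0,0],[0,0,-0.006,0,0,0,0],[0,0,-0.009,0,0,0,0],[0,0,-0.012,0,0,0,0],[0,0,-0.012,0,0,0,0],[0,0,-0.012,0,0,0,0]]'
```

```text
time_s: 3.35
tcp_pos: [0.5399, 0.0504, 0.0932]
tool_rot: [-0.576, 0.41, 0.576, 0.409]
force: [-2.6, -2.2, -0.6]
opening: -0.0
time_s: 3.95
tcp_pos: [0.5514, 0.0542, 0.0933]
tool_rot: [0.576, -0.41, -0.576, -0.409]
force: [-2.1, -3.8, -0.8]
opening: 0.0003
```

```bash
python3 -m pendant '[[0,0,-0.002,0,0,0,0],[0,0,-0.004,0,0,0,0],[0,0,-0.004,0,0,0,0],[0,0,-0.004,0,0,0,0]]'
python3 -m pendant '[[0,0,-0.001,0,0,0,0],[0,0,-0.002,0,0,0,0],[0,0,-0.002,0,0,0,0],[0,0,-0.002,0,0,0,0]]'
```

```text
time_s: 4.35
tcp_pos: [0.5551, 0.0555, 0.0933]
tool_rot: [0.576, -0.41, -0.576, -0.409]
force: [-2.1, -6.2, -1.9]
opening: 0.0
time_s: 4.75
tcp_pos: [0.557, 0.056, 0.0933]
tool_rot: [0.576, -0.41, -0.576, -0.409]
force: [-2.2, -6.5, -0.9]
opening: 0.0003
```

```bash
python3 - <<'E'
from tgt import *
go([.5441,.0529,.093],109.2)
cap('wrist','w3.png');cap('top','t3.png')
c=np.load('pics/w1.png.npz')
E
```

```text
[[-0.    -0.944 -0.329]
 [-0.001 -0.329  0.944]
 [-1.     0.    -0.   ]] [0.557  0.056  0.0933] [-2.18 -6.47 -0.87] 4.75
shift tool [ 0.3 13.2  1.3]
109.2 turn [-0.01 -0.03 -0.02]
289.2 turn [ 1.7999e+02 -4.0000e-02  4.0000e-02]
```

View pics/w3.png

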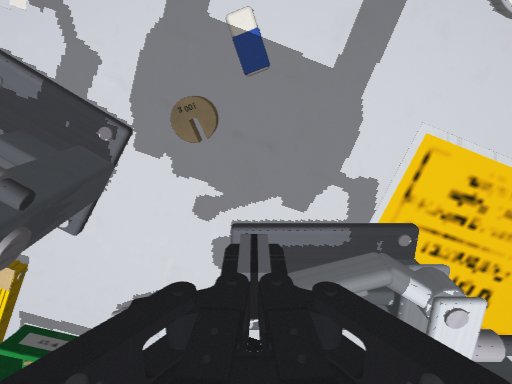

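```bash
python3 -m pendant '[[0,0,-0.001,-0.001,0,0,0],[0,0,-0.002,-0.002,0,0,0],[0,0,-0.002,-0.003,0,0,0],[0,0,-0.002,-0.003,0,0,0]]'
python3 - <<'E'
import cv2
a=cv2.imread('pics/w3.png')[210:330,200:400]; cv2.imwrite('pics/w3z.png',cv2.resize(a,None,fx=4,fy=4,interpolation=cv2.INTER_CUBIC))
E
```

```text
time_s: 5.25
tcp_pos: [0.5599, 0.0542, 0.0933]
tool_rot: [-0.576, 0.41, 0.576, 0.41]
force: [-4.1, 0.1, -0.3]
opening: 0.0002
```

View pics/w3z.png

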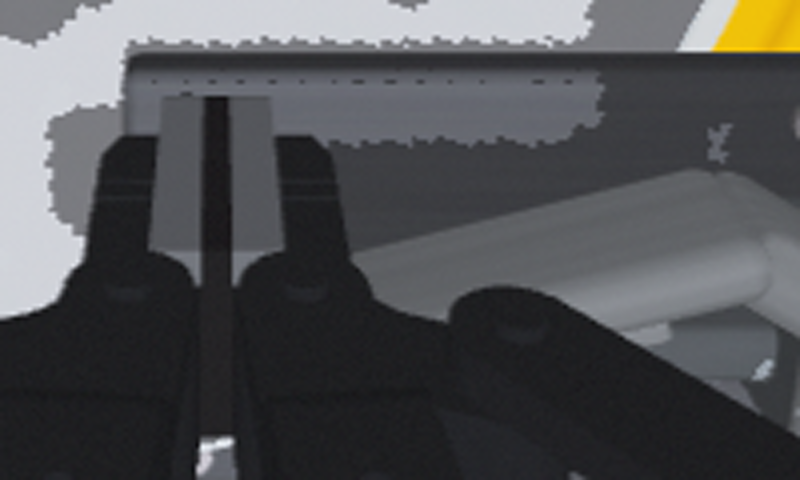

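```bash
cat > lev.py <<'E'
from h import *
def la(f,p,q,h,x0=200,y0=210):
    c=dict(np.load('pics/'+f+'.npz'))
    a,b=[ray(c,x0+u/4-.375,y0+v/4-.375,h) for u,v in (p,q)]; d=b-a
    print(f,a.round(4),b.round(4),'lever',np.radians(np.degrees(np.arctan2(d[1],d[0]))-109.2).round(3))
E
python3 -c "
from lev import *
la('w3.png',(355,250),(690,170),.1)"
python3 -m pendant '[[0,0,-0.001,0,0,0,0],[0,0,-0.002,0,0,0,0],[0,0,-0.002,0,0,0,0],[0,0,-0.002,0,0,0,0]]'
python3 -m pendant '[[0,0,-0.001,0,0,0,0],[0,0,-0.002,0,0,0,0],[0,0,-0.002,0,0,0,0],[0,0,-0.002,0,0,0,0]]'
python3 - <<'E'
from h import *
cap('wrist','w4.png')
a=cv2.imread('pics/w4.png')[210:330,200:400]; cv2.imwrite('pics/w4z.png',cv2.resize(a,None,fx=4,fy=4,interpolation=cv2.INTER_CUBIC))
E
```

```text
w3.png [0.5582 0.0753 0.1   ] [0.5344 0.1098 0.1   ] lever 0.27
time_s: 5.65
tcp_pos: [0.5609, 0.0547, 0.0931]
tool_rot: [-0.576, 0.41, 0.577, 0.409]
force: [-12.9, -3.8, 4.6]
opening: -0.0001
time_s: 6.05
tcp_pos: [0.5618, 0.055, 0.093]
tool_rot: [-0.575, 0.411, 0.577, 0.408]
force: [-21.3, -6.9, 8.0]
opening: -0.0001
```

View pics/w4z.png

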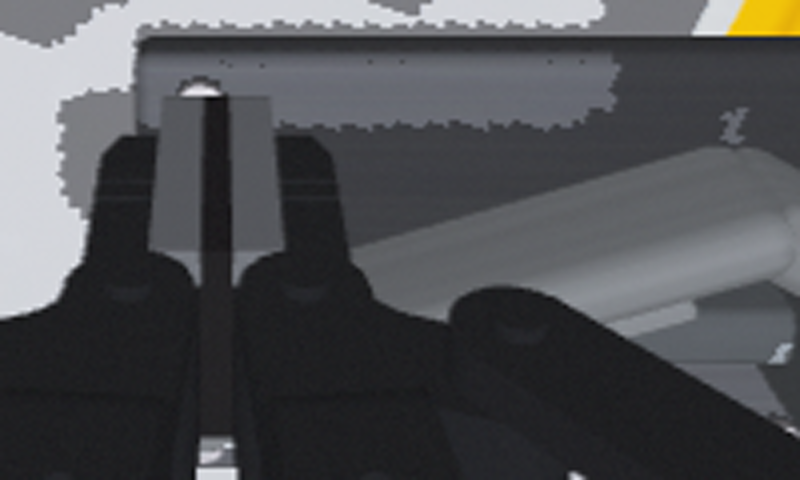

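The force rose from 4 to 13 to 22 N while the tool barely moved, so the lever is on its hard stop and the first press is done. Next I'll retract to let it spring back.

```bash
python3 -c "
from lev import *
la('w4.png',(355,247),(700,153),.1)"
python3 -m pendant '[[0,0,0.003,0,0,0,0],[0,0,0.008,0,0,0,0],[0,0,0.016,0,0,0,0],[0,0,0.026,0,0,0,0],[0,0,0.036,0,0,0,0],[0,0,0.046,0.002,0,0,0],[0,0,0.046,0.002,0,0,0],[0,0,0.046,0.002,0,0,0]]'
python3 -m pendant '[[0,0,0,0,0,0,0],[0,0,0,0,0,0,0],[0,0,0,0,0,0,0],[0,0,0,0,0,0,0]]'
python3 - <<'E'
from tgt import *
go([.5441,.0529,.093],109.2)
cap('wrist','w5.png')
a=cv2.imread('pics/w5.png')[210:330,180:420]; cv2.imwrite('pics/w5z.png',cv2.resize(a,None,fx=3,fy=3,interpolation=cv2.INTER_CUBIC))
cap('scene','s5.png')
E
```

```text
w4.png [0.5626 0.0741 0.1   ] [0.5367 0.1088 0.1   ] lever 0.305
time_s: 6.9
tcp_pos: [0.5197, 0.0422, 0.0937]
tool_rot: [0.577, -0.41, -0.576, -0.41]
force: [-0.5, 0.1, 0.9]
opening: 0.0002
time_s: 7.3
tcp_pos: [0.5196, 0.0423, 0.0932]
tool_rot: [-0.576, 0.41, 0.576, 0.41]
force: [-0.9, -0.8, 0.1]
opening: 0.0001
[[-0.    -0.944 -0.329]
 [-0.    -0.329  0.944]
 [-1.     0.     0.   ]] [0.5196 0.0423 0.0932] [-0.89 -0.83  0.1 ] 7.3
shift tool [  0.2 -26.6   2. ]
109.2 turn [-0.    0.   -0.01]
289.2 turn [ 1.8e+02 -2.0e-02 -0.0e+00]
```

View pics/w5.png

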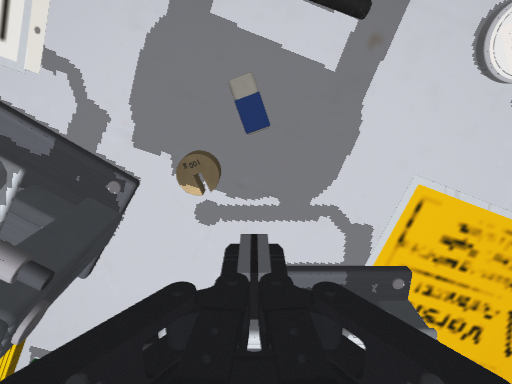

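View pics/w5z.png

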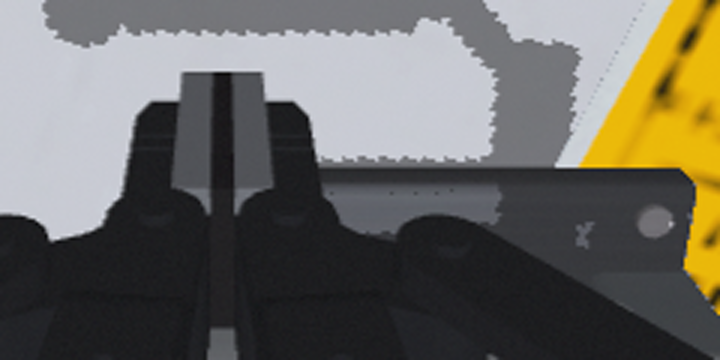

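The fingers are clear, and the lever's shadow (ball end at about 205,212, horizontal) is back where it was before the press. Force is about zero, so the lever has returned. Now the second press, a little lighter than the first.

```bash
python3 -m pendant '[[0,0,-0.008,0.002,0,0,0],[0,0,-0.015,0.002,0,0,0],[0,0,-0.021,0.001,0,0,0],[0,0,-0.027,0,0,0,0],[0,0,-0.032,-0.001,0,0,0],[0,0,-0.037,-0.002,0,0,0],[0,0,-0.04,-0.002,0,0,0],[0,0,-0.041,-0.002,0,0,0]]'
python3 -m pendant '[[0,0,-0.001,0,0,0,0],[0,0,-0.002,0,0,0,0],[0,0,-0.002,0,0,0,0],[0,0,-0.002,0,0,0,0]]'
```

```text
time_s: 8.2
tcp_pos: [0.5591, 0.0538, 0.0932]
tool_rot: [-0.576, 0.41, 0.576, 0.409]
force: [-3.3, -2.6, 1.3]
opening: -0.0001
time_s: 8.6
tcp_pos: [0.5604, 0.0542, 0.0932]
tool_rot: [-0.576, 0.41, 0.577, 0.409]
force: [-5.8, -4.3, 0.7]
opening: 0.0001
```

```bash
python3 -m pendant '[[0,0,-0.001,0,0,0,0],[0,0,-0.0015,0,0,0,0],[0,0,-0.0015,0,0,0,0],[0,0,-0.0015,0,0,0,0],[0,0,-0.0015,0,0,0,0],[0,0,-0.0015,0,0,0,0]]'
python3 - <<'E'
from h import *
cap('wrist','w6.png');cap('top','t6.png');cap('scene','s6.png')
a=cv2.imread('pics/w6.png')[210:330,200:400]; cv2.imwrite('pics/w6z.png',cv2.resize(a,None,fx=4,fy=4,interpolation=cv2.INTER_CUBIC))
s=robot.get_state(); print(s['force'],s['time_s'])
E
```

```text
time_s: 9.2
tcp_pos: [0.5611, 0.0545, 0.0931]
tool_rot: [-0.576, 0.41, 0.577, 0.409]
force: [-11.3, -5.8, 3.6]
opening: 0.0002
[-12.04468973  -7.0684192    3.80285339] 9.35
```

View pics/w6z.png

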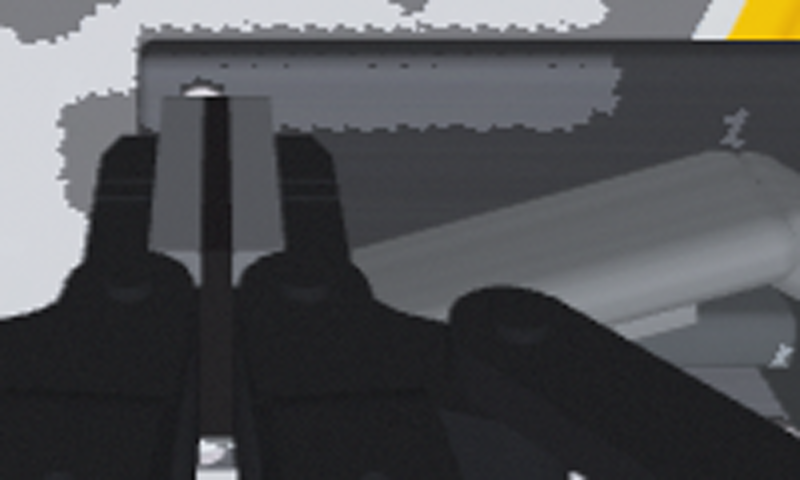

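View pics/t6.png

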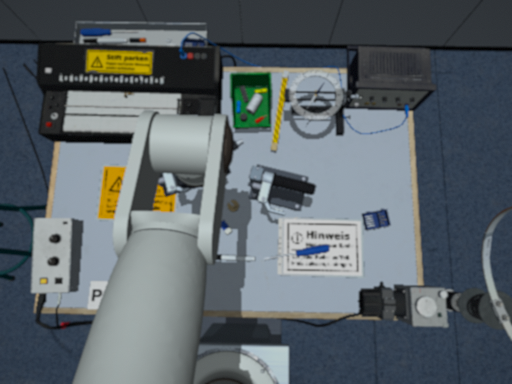

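The lever is at its stop, in the same picture geometry as the first press (blade edge from 355,247 to 710,153 in the zoom), with about 14 N on it. In the top view the loose items still in sight and the short lever are where they were.

```bash
python3 - <<'E'
from lev import *
la('w6.png',(355,248),(705,154),.1)
print(robot.hand_in()); print(robot.get_state()['force'])
E
```

```text
w6.png [0.562  0.0736 0.1   ] [0.536  0.1089 0.1   ] lever 0.301
the job is handed in; nothing more can be done
None
the job is handed in; nothing more can be done
```

I pressed the long lever to its stop with the shut fingers' outer side, let it spring back, pressed it to the stop again, and handed in while holding it there. `hand_in()` gives no verdict, so these are my own checks:

- **First press:** the force climbed to about 22–23 N while the tool hardly moved. The wrist picture gave about 0.305 rad against the 0.30 rad stop.
- **Release:** the tool force went back to about zero. The fingers hid the blade, so I judged the return from its shadow, which was back where it was before the press.
- **Final hold:** about 14 N, and about 0.301 rad from the wrist picture, at 9.35 s on the robot's clock.
- **Surroundings:** the short lever and the loose items I could see looked unmoved in the last top view. I compared them by eye, without measuring. The arm hid the stopwatch and the adapter in that view. The stopwatch was in place when last seen, just before the second press, and the fingers never went near the adapter.

Two things did not go as planned:

- **Unit slip:** my first move was typed in millimetres instead of metres. The per-row limit kept it to one short step in the intended direction, in free air.
- **Sideways friction:** the blade dragged the fingers along its length during the first press, with about 5 N sideways. I eased it by moving the tool about 3 mm along the blade.

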